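# Shunt three model wagons to their own tracks by way of the spare one

## Robot

A 6-joint arm with a two-finger parallel gripper is mounted at the origin on the work surface. World frame = base frame: x ahead of the robot, y to its left, z up, the work surface at z = 0. Lengths are in m, angles in rad, forces in N, time in s.
With the tool pointing down it reaches from about 0.4 to 0.825 m from the base axis. Payload 7 kg.
Tool frame: the origin (TCP) lies at the very end of the fingers, on their centre line; the grasp point (between the pads) lies 19 mm behind it; z points along the fingers, y is the line along which they close (so a half turn about z gives the same grasp; the last joint's range is limited). The gripper opens to 88 mm and grips with 3 to 60 N. Pads are 19 mm wide; open, the fingers measure 130 mm over their backs; the gripper's body (78 mm by 193 mm) begins 47 mm behind the grasp point.
Start: joints at [-1.016, 0.359, 0.012, 0, -1.224, -0.288], TCP at [0.178, -0.651, 0.227] pointing down, gripper open.
Joint ranges: [-3.07, 3.07], [-1.43, 2.12], [-1.02, 1.25], [-3.03, 1.67], [-3.05, -0], [-3.03, 3.03]. Speed limits (rad/s): [2.39, 2.39, 3.01, 3.14, 3.14, 3.14].

## Interface

Orientations are given as a rotation vector (axis times angle).
In Python, from rig import r, cams gives the robot as it stands.
- The arm moves only by the shell command python3 -m creep 'ROWS' [OPENING] [FORCE]. ROWS is JSON, a list that holds one entry, the list of rows, each a list of 4 numbers: the shift along the tool's x, y, z in cm, then the turn about the tool's z in rad. A call has 1 to 8 rows; each row shifts and turns the commanded pose from where the row before left it, along the tool's axes as they then stand; what a row does not reach is not made up. A row lasts 1/12 s, in which the tool goes at most 41.7 mm and 7.16 degrees, less where a joint would pass 70% of its speed; a pose out of reach is approached as far as the arm can. A call is refused whole if a number of a shift passes 4.17 or a number of a turn 0.125, either way. A call with a gripper value outside its range is refused whole. OPENING is the opening, from -1 (shut) to 1 (fully open), set as the call begins (- or left out, the last holds). The fingers move at their own pace and stop on an object; FORCE is the grip in N (left out, the last holds). Time passes only in rows, so rows that do not move let the fingers close. It gives the time, the measured TCP pose, the force, the opening and the grip force at its end, in the units of the state.
- r.get_state(): the state, without advancing time (a new reading comes with each control period).
- cams.get_image(name): name is "side" or "top" or "wrist"; returns a dict with "color" (480x640x3 uint8, red, green, blue), "z_map" (480x640 float32, m along the optical axis (not along the pixel's ray), 0 where there is no reading), "fx", "fy", "cx", "cy" (pixels), "eye" and "rotation" of the camera in the world. Camera axes: x right, y down, z forward; pixel columns grow to the right and rows downward; lengths in m; the calibration is good to about 2 mm. The wrist camera is an equidistant fisheye: a pixel r from the principal point sees the ray r / f radians off the axis. A picture is of the moment at which its call begins.
- r.sign_off(): hands the job in; it is judged then, once.
The state is a dict: "time": time; "qpos": joint angles; "dq": joint speeds; "joint_efforts": joint torques, N m; "tcp_pos": TCP position; "tcp_rot": TCP orientation; "wrist_force": force on the tool from outside, world axes, zero at the start; "ft_torque": the same for the moment, N m; "opening": finger opening in m; "gripper_force": force on a finger pad.
Only numpy, scipy, OpenCV 4.12 (cv2) and the standard library are available. Lean on these libraries where they do the work, as an engineer would, in place of code of your own. Each camera call takes 0.05 s, during which the arm holds its last target. There are 200 camera calls.

## Task

The three wagons in the model freight yard all stand on the wrong tracks: bring the box wagon to the goods shed, the tank wagon to the storage tanks and the plank-loaded wagon to the timber stacks, first parking one of them on the middle of the empty spare track to make room. Each must end on its wheels, in line with the rails, at the middle of its clear stretch of track. Set the wagons down rather than dropping them, and leave the lorry, the fir tree and the signal standing where they are.

Things in the scene. Friction and masses are not known exactly. Their poses are not given: they have to be found in the camera images.
- boxcar: Model box wagon: closed green body with flat dark roof, 140 mm long, 34 mm wide (roof 35), 52 mm high above the wheel bottoms; grip it across the flat sides, 12 to 48 mm up. 90 to 200 g; wheels do not turn. Origin: under its middle, at the bottom of the wheels; x along the wagon, z up; either end may lead.
- tankcar: Model tank wagon, 140 mm long: a lying yellow barrel, 130 mm long, 32 mm in diameter, axis 31 mm above the wheel bottoms (grip it across there); a dome 18 mm wide on its middle reaches 59 mm. 90 to 200 g; wheels do not turn. Origin: under its middle, at the bottom of the wheels; x along the wagon, z up; either end may lead.
- lumbercar: Model flat wagon, 146 mm long, with a fixed pack of planks between end walls (48 mm high): deck 34 mm wide, 12 to 18 mm up; pack 118 mm long, 32 mm wide, 18 to 44 mm above the wheel bottoms (grip it across there). 90 to 200 g; wheels do not turn. Origin: under its middle, at the bottom of the wheels; x along the wagon, z up; either end may lead.
- track_shed: Fixed grey slab 70 mm wide, top 8 mm above the table, two rails 17 mm apart let in flush along x. Origin: at table level under the middle of the 170 mm of clear track, where a wagon is to stand; x along the rails to the far end. At the far end (x = 93 to 157 mm) a goods shed with a pitched roof, 62 mm high: for the box wagon.
- track_tanks: Fixed grey slab 70 mm wide, top 8 mm above the table, two rails 17 mm apart let in flush along x. Origin: at table level under the middle of the 170 mm of clear track, where a wagon is to stand; x along the rails to the far end. At the far end (x = 97 to 141 mm) two upright round storage tanks, 66 mm high: for the tank wagon.
- track_timber: Fixed grey slab 70 mm wide, top 8 mm above the table, two rails 17 mm apart let in flush along x. Origin: at table level under the middle of the 170 mm of clear track, where a wagon is to stand; x along the rails to the far end. At the far end (x = 97 to 155 mm) two stacks of planks, up to 36 mm high: for the plank-loaded wagon.
- track_spare: Fixed grey slab 70 mm wide, top 8 mm above the table, two rails 17 mm apart let in flush along x. Origin: at table level under the middle of the 170 mm of clear track, where a wagon is to stand; x along the rails to the far end. At the far end (x = 88 mm) only a small buffer stop, 23 mm high: the spare track, empty at the start.
- truck: Small model lorry, white box and blue cab, 58 mm long, 21 mm wide, 29 mm high. Origin: under its middle; x along it. Loose, in a gap between two tracks, clear of the slabs by at least 8 mm; leave it alone.
- tree: Model fir tree on a round foot, 30 mm wide, 74 mm high. Origin: under its foot. Loose, in a gap between two tracks, clear of the slabs by at least 8 mm; leave it alone.
- signal: Model signal: black lamp head on a thin post, square 28 mm foot, 79 mm high. Origin: under its foot. Loose, in a gap between two tracks, clear of the slabs by at least 8 mm; leave it alone. (The tracks lie side by side about 190 mm apart, within 0.2 rad of world x: open the fingers to at most 70 mm.)

How it is judged:
On the way:
1. one of the three wagons has been set down and let go on the spare track, its middle within 30 mm of the track's (((horizontal distance between boxcar and track_spare below 0.03 m and z of boxcar in the frame of track_spare between 0.004 and 0.012 m and angle between boxcar's own z axis and vertical below 0.1 rad and contact force between boxcar and the fingers below 0.05 N) or (horizontal distance between tankcar and track_spare below 0.03 m and z of tankcar in the frame of track_spare between 0.004 and 0.012 m and angle between tankcar's own z axis and vertical below 0.1 rad and contact force between tankcar and the fingers below 0.05 N) or (horizontal distance between lumbercar and track_spare below 0.03 m and z of lumbercar in the frame of track_spare between 0.004 and 0.012 m and angle between lumbercar's own z axis and vertical below 0.1 rad and contact force between lumbercar and the fingers below 0.05 N))), for 0.2 s.
At the end, for the whole second after the job is handed in: The box wagon stands on the goods-shed track, the tank wagon on the storage-tank track and the plank wagon on the timber track, each upright on its wheels on the slab, its middle within 15 mm of the middle of the clear track, in line with the rails within 0.15 rad (either end leading), and at rest (horizontal distance between boxcar and track_shed below 0.015 m and z of boxcar in the frame of track_shed between 0.004 and 0.012 m and angle between each of boxcar, tankcar, lumbercar's own z axis and vertical below 0.1 rad and angle between the x axis of boxcar and the x axis of track_shed, either way round below 0.15 rad and linear speed of each of boxcar, tankcar, lumbercar below 0.02 m/s and angular speed of each of boxcar, tankcar, lumbercar below 0.2 rad/s and horizontal distance between tankcar and track_tanks below 0.015 m and z of tankcar in the frame of track_tanks between 0.004 and 0.012 m and angle between the x axis of tankcar and the x axis of track_tanks, either way round below 0.15 rad and horizontal distance between lumbercar and track_timber below 0.015 m and z of lumbercar in the frame of track_timber between 0.004 and 0.012 m and angle between the x axis of lumbercar and the x axis of track_timber, either way round below 0.15 rad); the robot touches nothing.
It fails at once if the lorry is shifted by more than 20 mm or knocked over (distance of truck from where it was at the start of the episode above 0.02 m or angle between truck's own z axis and vertical above 0.5 rad).
It fails at once if the tree is shifted by more than 20 mm or knocked over (distance of tree from where it was at the start of the episode above 0.02 m or angle between tree's own z axis and vertical above 0.5 rad).
It fails at once if the signal is shifted by more than 20 mm or knocked over (distance of signal from where it was at the start of the episode above 0.02 m or angle between signal's own z axis and vertical above 0.5 rad).
It fails at once if a wagon is dropped or thrown (moves faster than 0.6 m/s, as after a fall of some 20 mm, while the fingers do not hold it) ((linear speed of boxcar above 0.6 m/s and contact force between boxcar and the fingers below 0.05 N) or (linear speed of tankcar above 0.6 m/s and contact force between tankcar and the fingers below 0.05 N) or (linear speed of lumbercar above 0.6 m/s and contact force between lumbercar and the fingers below 0.05 N)).
It also fails if it takes over 112 s, if anything falls off the work surface, if the arm or the gripper's body presses on something with over 40 N, if the wrist force passes 120 N, or if a joint passes its speed limit or range.

## Working session

There is one attempt and no reset: what is moved stays moved. The work goes in short steps, Python scripts to look and compute and a shell command to move; the robot and the scene stay as the last step left them, time stands still between calls to the robot, and variables do not carry over. Pictures are saved under pics/ and viewed, at most 14 in all, crops included, and the job is handed in when it is done.

```bash
mkdir -p pics; ls; cat > h.py <<'E'
import numpy as np, cv2
from rig import r, cams
def snap(n,f):
    d=cams.get_image(n); cv2.imwrite('pics/'+f+'.png',d['color'][:,:,::-1]); np.savez('pics/'+f+'.npz',**d); return d
E
python3 - <<'E'
from h import *
for n in('top','side'):
    d=snap(n,n+'0'); print(n,d['fx'],d['cx'],d['cy'],d['eye'],d['rotation'])
print(r.get_state())
E
```

```text
pics
top 445.07561166505735 324.1376453890867 242.27667607210344 [0.36303493 0.00622237 0.71284889] [-1.99810572  2.23492538 -0.2286722 ]
side 470.47891543247744 321.62790997230513 244.61840749585303 [ 0.42947574 -0.64810278  0.42028873] [-2.08893151  0.10069867 -0.04481501]
{'time': 0.1, 'qpos': array([-1.01592085e+00,  3.59302693e-01,  1.11592204e-02, -2.79522698e-04,
       -1.22407521e+00, -2.88111894e-01]), 'dq': array([ 0.00043213, -0.00390804,  0.0017122 ,  0.00075063, -0.00090669,
        0.0014339 ]), 'joint_efforts': array([-1.42232984e-03, -5.84163952e+01,  2.93753654e+01,  7.01563954e+00,
        1.02106258e-02, -5.25510745e-05]), 'tcp_pos': array([ 0.17780212, -0.65072513,  0.22573353]), 'tcp_rot': array([ 4.17596134e-01, -3.11336853e+00, -2.20735084e-03]), 'wrist_force': array([-0.65923488,  0.03917455,  0.76283046]), 'ft_torque': array([-0.04569706,  0.03980777,  0.03783446]), 'gripper_force': 0.0, 'opening': 0.08750742197329957}
```

View pics/top0.png

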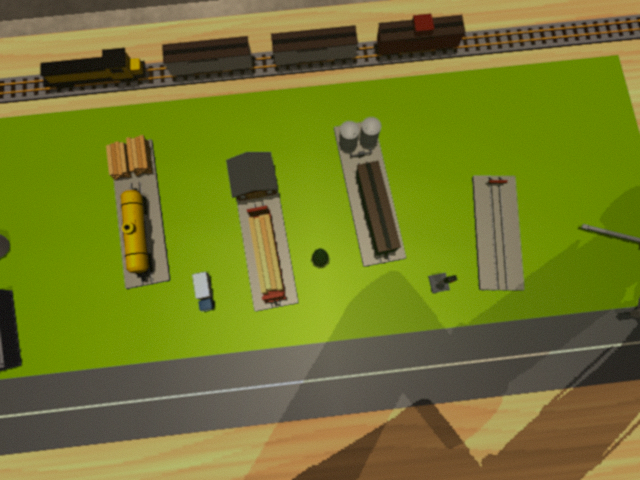

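```bash
cat >> h.py <<'E'
from scipy.spatial.transform import Rotation as R
def cloud(d):
    v,u=np.mgrid[:480,:640]; z=d['z_map']
    p=np.stack([(u-d['cx'])/d['fx']*z,(v-d['cy'])/d['fy']*z,z],-1)
    return p@R.from_rotvec(d['rotation']).as_matrix().T+d['eye']
def ortho(d,zp,x0,x1,y0,y1,s):
    # plane z=zp, image up=+x, left=+y, s px/m
    xs=x1-np.arange(int((x1-x0)*s))/s; ys=y1-np.arange(int((y1-y0)*s))/s
    X,Y=np.meshgrid(xs,ys,indexing='ij')
    p=np.stack([X,Y,np.full_like(X,zp)],-1)-d['eye']
    c=p@R.from_rotvec(d['rotation']).as_matrix()
    mu=(c[...,0]/c[...,2]*d['fx']+d['cx']).astype('f4'); mv=(c[...,1]/c[...,2]*d['fy']+d['cy']).astype('f4')
    return cv2.remap(d['color'][:,:,::-1].copy(),mu,mv,cv2.INTER_CUBIC)
E
python3 - <<'E'
from h import *
d=dict(np.load('pics/top0.npz')); c=cloud(d)
for u,v in[(320,110),(550,120),(200,330),(120,280),(270,300),(380,255),(500,280),(130,240),(265,250),(380,210),(248,170)]: print(u,v,c[v,u].round(4))
im=ortho(d,.008,.27,.67,-.4,.4,1000)
for k in range(0,800,50): cv2.putText(im,str(k),(k,398),0,.35,(255,255,255)); 
cv2.imwrite('pics/o1.png',im)
E
```

```text
320 110 [ 0.743  -0.0296  0.0014]
550 120 [ 0.6806 -0.424  -0.    ]
200 330 [0.3909 0.1984 0.0021]
120 280 [ 0.4843  0.3227 -0.0009]
270 300 [0.423  0.0825 0.0276]
380 255 [ 0.4767 -0.0974  0.0078]
500 280 [ 0.4155 -0.2814  0.008 ]
130 240 [0.534  0.2817 0.055 ]
265 250 [0.4967 0.0808 0.0512]
380 210 [ 0.5367 -0.0989  0.0618]
248 170 [0.6236 0.0953 0.0599]
```

View pics/o1.png

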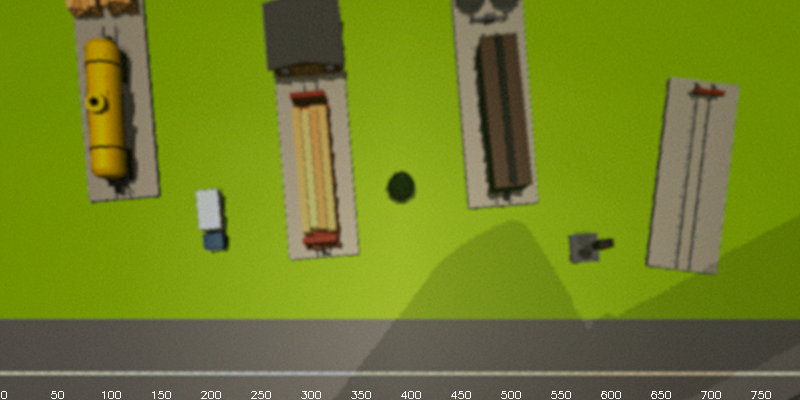

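```bash
python3 - <<'E'
from h import *
d=dict(np.load('pics/top0.npz')); c=cloud(d).reshape(-1,3)
N={'timber':((91,201),(159,196),.075),'shed':((290,259),(359,254),.0725),'tanks':((469,208),(538,202),.073),'spare':((647,266),(717,273),-.112)}
for k,(a,b,t) in N.items():
    m=(np.array(a)+b)/2; o=np.array([.67-m[1]/1000,.4-m[0]/1000])
    ex=np.array([np.cos(t),np.sin(t)]); ey=np.array([-ex[1],ex[0]])
    q=c[:,:2]-o; X,Y=q@ex,q@ey; Z=c[:,2]
    print(k,o.round(4))
    s=(abs(Y)<.045)&(X>-.01)&(X<.3)
    sl=s&(abs(Z-.008)<.0025)
    print(' slab Y',np.percentile(Y[sl],[1,99]).round(4),'X',np.percentile(X[sl],[1,99]).round(4))
    f=s&(X>.165)&(Z>.014)&(Z<.028); 
    if f.sum(): print(' far obj low pts X',np.percentile(X[f],[2,10,50]).round(4),f.sum())
    w=s&(X<.165)&(Z>.03)
    if w.sum(): print(' wagon X',np.percentile(X[w],[1,99]).round(4),'Y',np.percentile(Y[w],[1,99]).round(4),'Z',np.percentile(Z[w],[50,99]).round(4))
# slab-top & tilt fit of wagons
    for lo,hi in((.046,.08),):
        w=s&(X<.165)&(Z>lo)&(Z<hi)
        if w.sum()>30:
            p=c[w][:,:2]; r=cv2.minAreaRect((p*1000).astype('f4')); print(' rect',r)
E
```

```text
timber [0.4715 0.275 ]
 slab Y [-0.0335  0.0363] X [0.0008 0.2269]
 far obj low pts X [0.1817 0.1827 0.1971] 406
 wagon X [0.0162 0.1418] Y [-0.0162  0.0144] Z [0.0519 0.0663]
 rect ((551.5621337890625, 280.7312927246094), (128.85182189941406, 29.115982055664062), 3.38967227935791)
shed [0.4135 0.0755]
 slab Y [-0.0339  0.0355] X [0.0005 0.1814]
 far obj low pts X [0.1801 0.1803 0.1809] 108
 wagon X [0.0101 0.1495] Y [-0.0166  0.0157] Z [0.0517 0.0573]
 rect ((493.93157958984375, 81.25557708740234), (141.43887329101562, 32.01471710205078), 4.931103706359863)
tanks [ 0.465  -0.1035]
 slab Y [-0.0342  0.0359] X [0.0004 0.2409]
 far obj low pts X [0.1818 0.1834 0.195 ] 198
 wagon X [0.0107 0.1497] Y [-0.0183  0.0187] Z [0.0593 0.0625]
 rect ((545.7691650390625, -97.96365356445312), (142.54409790039062, 36.75477600097656), 5.92530632019043)
spare [ 0.4005 -0.282 ]
 slab Y [-0.0349  0.0341] X [0.0019 0.1875]
 far obj low pts X [0.1718 0.1726 0.1744] 84
```

```bash
cat >> h.py <<'E'
W={'timber':(.5567,.2824,.075),'shed':(.4987,.0827,.0725),'tanks':(.5502,-.0963,.073),'spare':(.4855,-.2916,-.112)}
def go(x,y,z,yaw):
    s=r.get_state(); M=R.from_rotvec(s['tcp_rot']).as_matrix()
    a=np.arctan2(M[1,1],M[0,1]); dw=(yaw+np.pi/2-a+np.pi/2)%np.pi-np.pi/2
    M2=R.from_rotvec([0,0,dw]).as_matrix()@M
    print('t',s['time'],'tcp',s['tcp_pos'].round(4),'tilt',M[:2,2].round(4),'turn',round(-dw,4),'then shift cm',(M2.T@(np.array([x,y,z])-s['tcp_pos'])*100).round(2),'open',s['opening'],'F',s['gripper_force'])
E
python3 -c "
from h import *
go(.545,-.0975,.15,.09)"
```

```text
t 0.1 tcp [ 0.1778 -0.6507  0.2257] tilt [-0.0005  0.0013] turn 0.1767 then shift cm [-41.54  51.79   7.64] open 0.08750742197329957 F 0.0
```

```bash
python3 -m creep '[[[0,0,0,0.088],[0,0,0,0.088],[-2.3,2.9,0.4,0],[-2.3,2.9,0.4,0],[-2.3,2.9,0.4,0],[-2.3,2.9,0.4,0],[-2.3,2.9,0.4,0],[-2.3,2.9,0.4,0]]]' 0.36 20; python3 -m creep '[[[-2.3,2.9,0.4,0],[-2.3,2.9,0.4,0],[-2.3,2.9,0.4,0],[-2.3,2.9,0.4,0],[-2.3,2.9,0.4,0],[-2.3,2.9,0.4,0],[-2.3,2.9,0.4,0],[0,0,0,0]]]'; python3 -c "
from h import *
go(.545,-.0975,.15,.09)"
```

```text
time: 0.77
tcp_pos: [0.3, -0.4636, 0.2021]
tcp_rot: [0.142, -3.138, -0.001]
wrist_force: [0.9, -1.2, 0.7]
opening: 0.0596
gripper_force: 0.0
time: 1.43
tcp_pos: [0.444, -0.2445, 0.1738]
tcp_rot: [-0.149, 3.138, 0.001]
wrist_force: [-0.1, 0.2, 0.9]
opening: 0.0596
gripper_force: 0.0
t 1.4333 tcp [ 0.444  -0.2445  0.1738] tilt [0.     0.0006] turn 0.0047 then shift cm [-11.38  13.73   2.39] open 0.05959341555101002 F 0.0
```

```bash
python3 -m creep '[[[-1.9,2.3,0.4,0],[-1.9,2.3,0.4,0],[-1.9,2.3,0.4,0],[-1.9,2.3,0.4,0],[-1.9,2.3,0.4,0],[-1.9,2.2,0.4,0],[0,0,0,0],[0,0,0,0]]]'; python3 -c "
from h import *
d=snap('wrist','w1'); print(d['fx'],d['cx'],d['cy'],d['eye'],d['rotation'])
go(.545,-.0975,.022,.09)"
```

```text
time: 2.1
tcp_pos: [0.5429, -0.1006, 0.1497]
tcp_rot: [0.146, -3.137, 0.0]
wrist_force: [-0.5, 0.3, 0.1]
opening: 0.0597
gripper_force: 0.0
371.64829954431775 316.84186461840585 236.37092748444766 [ 0.46465391 -0.10819537  0.30770581] [1.97232123 2.16338389 0.31788299]
t 2.15 tcp [ 0.5423 -0.1014  0.15  ] tilt [-0.0014 -0.0001] turn 0.002 then shift cm [-0.32  0.36 12.8 ] open 0.059446549648810146 F 0.0
```

View pics/w1.png

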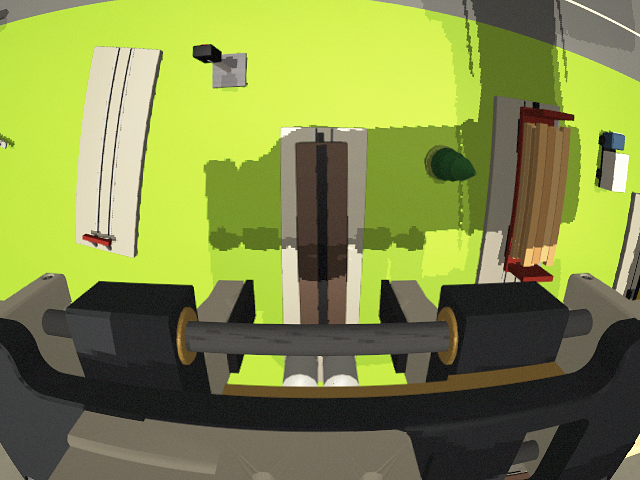

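```bash
python3 -m creep '[[[-0.3,0.3,2.5,0],[0,0,2.5,0],[0,0,2.5,0],[0,0,2.2,0],[0,0,1.6,0],[0,0,1.0,0],[0,0,0.5,0],[0,0,0,0]]]'; python3 -c "
from h import *
go(.545,-.0975,.022,.09)"
```

```text
time: 2.82
tcp_pos: [0.5447, -0.0991, 0.022]
tcp_rot: [0.141, -3.137, 0.0]
wrist_force: [0.6, 0.7, 0.1]
opening: 0.0594
gripper_force: 0.0
t 2.8167 tcp [ 0.5447 -0.0991  0.022 ] tilt [-0.0013 -0.0002] turn -0.0 then shift cm [-0.04  0.16 -0.  ] open 0.059400250881355185 F 0.0
```

```bash
python3 -m creep '[[[0,0.15,0,0],[0,0,0,0],[0,0,0,0],[0,0,0,0],[0,0,0,0],[0,0,0,0],[0,0,0,0],[0,0,0,0]]]' -1 20 | tail -2;  python3 -m creep '[[[0,0,-0.5,0],[0,0,-1,0],[0,0,-1.8,0],[0,0,-2.2,0],[0,0,-2.2,0],[0,0,-2.2,0],[0,0,-1.6,0],[0,0,0,0]]]'; python3 -c "
from h import *
x,y,w=W['spare']
go(x,y,.13,w)"
```

```text
opening: 0.0342
gripper_force: 20.0
time: 4.15
tcp_pos: [0.5472, -0.0971, 0.142]
tcp_rot: [-0.143, 3.132, -0.0]
wrist_force: [1.3, -0.1, -1.0]
opening: 0.0341
gripper_force: 20.0
t 4.15 tcp [ 0.5472 -0.0971  0.142 ] tilt [0.0062 0.0002] turn 0.2034 then shift cm [  3.97 -20.02   1.18] open 0.034093891683531254 F 19.976122258231044
```

```bash
python3 -m creep '[[[0,0,0,0.05],[0,0,0,0.05],[0,0,0,0.05],[0.2,-1.2,0,0.05],[0.5,-2.5,0,0],[0.6,-3,0,0],[0.6,-3,0,0],[0.6,-3,0,0]]]'|head -2;  python3 -m creep '[[[0.6,-3,0,0],[0.5,-2.4,0,0],[0.3,-1.5,0,0],[0,-0.5,0,0],[0,0,0,0],[0,0,0,0]]]'; python3 -c "
from h import *
x,y,w=W['spare']
go(x,y,.024,w)"
```

```text
time: 4.82
tcp_pos: [0.5061, -0.2216, 0.1374]
time: 5.32
tcp_pos: [0.4849, -0.2925, 0.1373]
tcp_rot: [-0.173, -3.136, -0.0]
wrist_force: [0.8, 0.0, -1.4]
opening: 0.0341
gripper_force: 20.0
t 5.3167 tcp [ 0.4849 -0.2925  0.1373] tilt [-0.0005  0.0003] turn 0.002 then shift cm [-0.06  0.1  11.33] open 0.03406747007566172 F 19.97611116617918
```

```bash
python3 -m creep '[[[0,0.1,1.5,0],[0,0,2.5,0],[0,0,2.5,0],[0,0,2.2,0],[0,0,1.3,0],[0,0,0.7,0],[0,0,0.4,0],[0,0,0.2,0]]]'|head -2;  python3 -m creep '[[[0,0,0.1,0],[0,0,0.1,0],[0,0,0,0],[0,0,0,0]]]';
```

```text
time: 5.98
tcp_pos: [0.4857, -0.2912, 0.0245]
time: 6.32
tcp_pos: [0.4858, -0.2919, 0.0233]
tcp_rot: [0.171, 3.135, -0.0]
wrist_force: [0.2, 1.3, 0.6]
opening: 0.0344
gripper_force: 20.0
```

```bash
python3 -m creep '[[[0,0,0.1,0],[0,0,0,0],[0,0,0,0]]]'; python3 -m creep '[[[0,0,0,0],[0,0,0,0],[0,0,0,0],[0,0,0,0],[0,0,0,0],[0,0,0,0]]]' 0.36|tail -2;python3 -m creep '[[[0,0,-1,0],[0,0,-2,0],[0,0,-3,0],[0,0,-3,0],[0,0,-2.5,0],[0,0,-1,0],[0,0,0,0]]]'; python3 -c "
from h import *
go(.5503,.280,.15,.06)
d=snap('side','s1');snap('wrist','w2')"
```

```text
time: 6.57
tcp_pos: [0.4858, -0.2919, 0.0232]
tcp_rot: [0.171, 3.135, -0.001]
wrist_force: [-3.1, 3.3, 9.8]
opening: 0.0345
gripper_force: 20.0
opening: 0.0592
gripper_force: 0.0
time: 7.65
tcp_pos: [0.4869, -0.2923, 0.1503]
tcp_rot: [0.17, 3.131, -0.002]
wrist_force: [1.1, -0.5, 0.1]
opening: 0.0593
gripper_force: 0.0
t 7.65 tcp [ 0.4869 -0.2923  0.1503] tilt [ 0.0056 -0.0018] turn -0.1687 then shift cm [-9.760e+00  5.675e+01  2.000e-02] open 0.059295907677433105 F 0.0
```

View pics/w2.png

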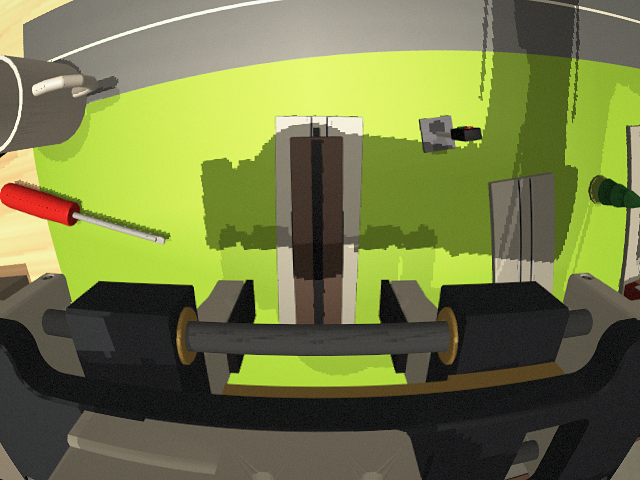

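The box wagon stands centred and aligned on the spare slab (roof u 291–344, slab 276–362). Next is the tank wagon.

```bash
python3 -m creep '[[[0,0,0,-0.084],[0,0,0,-0.085],[-0.3,2,0,0],[-0.6,3.5,0,0],[-0.7,3.9,0,0],[-0.7,3.9,0,0],[-0.7,3.9,0,0],[-0.7,3.9,0,0]]]'|head -2; python3 -m creep '[[[-0.7,3.9,0,0],[-0.7,3.9,0,0],[-0.7,3.9,0,0],[-0.7,3.9,0,0],[-0.7,3.9,0,0],[-0.7,3.9,0,0],[-0.6,3.5,0,0],[-0.6,3.2,0,0]]]'|head -2;python3 -m creep '[[[-0.4,2.5,0,0],[-0.2,1.5,0,0],[0,0.8,0,0],[0,0,0,0],[0,0,0,0]]]'|head -2; python3 -c "
from h import *
go(.5503,.280,.020,.06)
snap('wrist','w3')"
```

```text
time: 8.42
tcp_pos: [0.5084, -0.0773, 0.1452]
time: 9.08
tcp_pos: [0.5445, 0.2266, 0.1449]
time: 9.5
tcp_pos: [0.548, 0.2721, 0.1458]
t 9.5 tcp [0.548  0.2721 0.1458] tilt [-0.0014 -0.0011] turn -0.0003 then shift cm [-0.29  0.78 12.58] open 0.05955375453023863 F 0.0
```

View pics/w3.png

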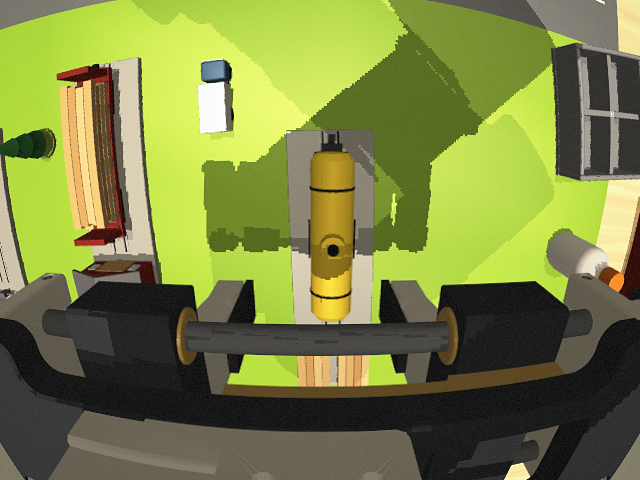

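```bash
python3 -m creep '[[[-0.2,0.5,1.5,0],[-0.1,0.3,2.5,0],[0,0,2.5,0],[0,0,2.5,0],[0,0,1.8,0],[0,0,1.1,0],[0,0,0.6,0],[0,0,0,0]]]'|head -2; python3 -m creep '[[[0,0,0,0],[0,0,0,0],[0,0,0,0],[0,0,0,0],[0,0,0,0],[0,0,0,0],[0,0,0,0],[0,0,0,0]]]' -1 20 ;  python3 -m creep '[[[0,0,-0.5,0],[0,0,-1,0],[0,0,-1.8,0],[0,0,-2.2,0],[0,0,-2.2,0],[0,0,-2.2,0],[0,0,-1.6,0],[0,0,0,0]]]'; python3 -c "
from h import *
x,y,w=W['tanks']
go(x,y,.135,w)"
```

```text
time: 10.22
tcp_pos: [0.5509, 0.2801, 0.0208]
time: 10.88
tcp_pos: [0.5515, 0.2817, 0.0223]
tcp_rot: [-0.094, 3.139, 0.001]
wrist_force: [-0.7, 1.3, 6.3]
opening: 0.0312
gripper_force: 20.0
time: 11.55
tcp_pos: [0.5528, 0.2823, 0.1413]
tcp_rot: [-0.095, 3.135, 0.005]
wrist_force: [0.6, -0.0, -0.2]
opening: 0.0313
gripper_force: 20.0
t 11.55 tcp [0.5528 0.2823 0.1413] tilt [0.005  0.0036] turn -0.0127 then shift cm [  3.02 -37.74   0.49] open 0.031307329006977885 F 19.99973863363266
```

```bash
python3 -m creep '[[[0,0,0,-0.012],[0.1,-1,0,0],[0.2,-2,0,0],[0.25,-3,0,0],[0.3,-3.5,0,0],[0.3,-3.5,0,0],[0.3,-3.5,0,0],[0.3,-3.5,0,0]]]'|head -2; python3 -m creep '[[[0.3,-3.5,0,0],[0.3,-3.5,0,0],[0.3,-3.5,0,0],[0.2,-2.8,0,0],[0.2,-2,0,0],[0.1,-1.4,0,0],[0,-0.7,0,0],[0,0,0,0]]]'|head -2; python3 -m creep '[[[0,0,0,0],[0,0,0,0]]]'|head -2;python3 -c "
from h import *
x,y,w=W['tanks']
go(x,y,.022,w)
snap('wrist','w4');snap('side','s4')"
```

```text
time: 12.22
tcp_pos: [0.5465, 0.0776, 0.1356]
time: 12.88
tcp_pos: [0.5453, -0.096, 0.1358]
time: 13.05
tcp_pos: [0.5463, -0.0937, 0.1363]
t 13.05 tcp [ 0.5463 -0.0937  0.1363] tilt [-0.0005  0.    ] turn -0.0009 then shift cm [-0.38 -0.29 11.43] open 0.031314331690826196 F 19.999594688415527
```

View pics/w4.png

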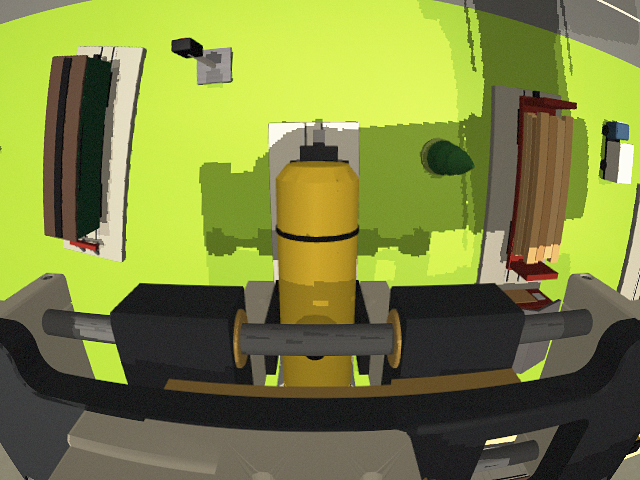

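View pics/s4.png

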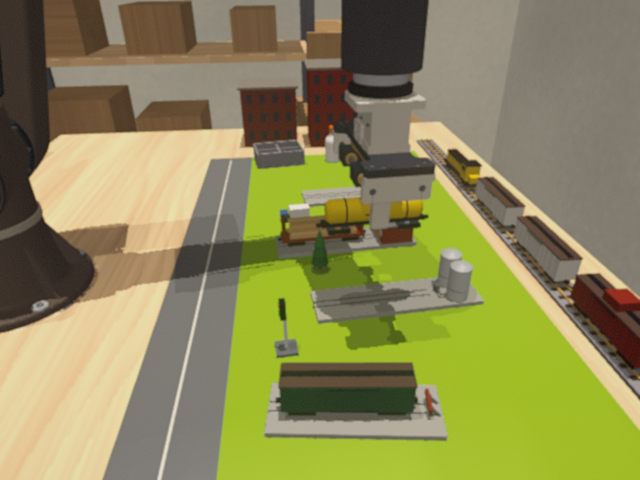

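```bash
python3 -m creep '[[[-0.2,-0.15,1.5,0],[-0.2,-0.1,2.5,0],[0,0,2.5,0],[0,0,2.2,0],[0,0,1.3,0],[0,0,0.7,0],[0,0,0.4,0],[0,0,0.1,0]]]'|head -2;  python3 -m creep '[[[0,0,0.1,0],[0,0,0.1,0],[0,0,0,0],[0,0,0,0]]]';python3 -c "
from h import *
x,y,w=W['tanks']
go(x,y,.022,w)"
```

```text
time: 13.82
tcp_pos: [0.5508, -0.0958, 0.0243]
time: 14.15
tcp_pos: [0.5511, -0.0962, 0.0232]
tcp_rot: [-0.113, 3.138, 0.0]
wrist_force: [-0.8, 0.4, 0.1]
opening: 0.0312
gripper_force: 20.0
t 14.15 tcp [ 0.5511 -0.0962  0.0232] tilt [0.0012 0.0002] turn -0.0012 then shift cm [ 0.09 -0.    0.12] open 0.03124559059374438 F 19.99968945980072
```

```bash
python3 -m creep '[[[0,0,0.1,0],[0,0,0,0],[0,0,0,0]]]'; python3 -m creep '[[[0,0,0.1,0],[0,0,0,0],[0,0,0,0]]]'
```

```text
time: 14.4
tcp_pos: [0.5511, -0.0962, 0.0222]
tcp_rot: [-0.113, 3.138, -0.0]
wrist_force: [-1.5, 0.7, 4.7]
opening: 0.0309
gripper_force: 20.0
time: 14.65
tcp_pos: [0.5512, -0.0961, 0.022]
tcp_rot: [-0.114, 3.138, -0.0]
wrist_force: [-3.7, 2.2, 14.0]
opening: 0.0313
gripper_force: 20.0
```

Contact; release and go for the planks.

```bash
python3 -m creep '[[[0,0,0,0],[0,0,0,0],[0,0,0,0],[0,0,0,0],[0,0,0,0],[0,0,0,0]]]' 0.36|tail -2;python3 -m creep '[[[0,0,-1,0],[0,0,-2,0],[0,0,-3,0],[0,0,-3,0],[0,0,-2.5,0],[0,0,-1,0],[0,0,0,0]]]'|head -2; python3 -c "
from h import *
go(.4938,.0813,.15,.08)
snap('wrist','w5')"
```

```text
opening: 0.0592
gripper_force: 0.0
time: 15.73
tcp_pos: [0.5524, -0.0962, 0.1493]
t 15.7333 tcp [ 0.5524 -0.0962  0.1493] tilt [0.0058 0.0004] turn -0.0078 then shift cm [ 4.43 18.16 -0.1 ] open 0.06001914223602414 F 0.0
```

View pics/w5.png

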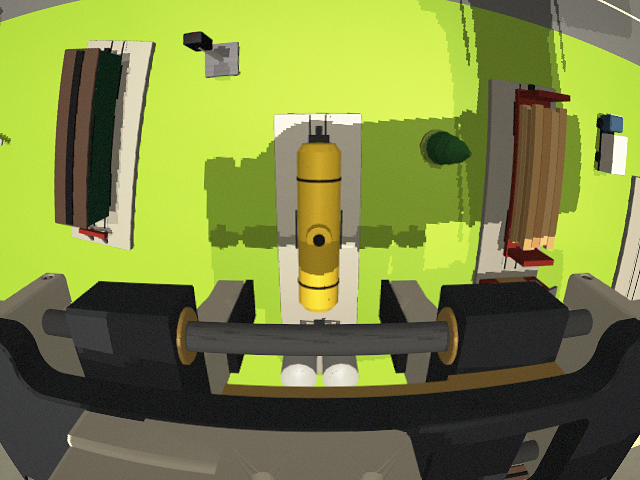

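The tank wagon stands on its track, centred in the slab (barrel u 298–340, slab 277–362).

```bash
python3 -m creep '[[[0.3,1,0,0],[0.6,2.3,0,0],[0.8,3.4,0,0],[0.8,3.4,0,0],[0.8,3.4,0,0],[0.6,2.5,0,0],[0.4,1.5,0,0],[0.1,0.6,0,0]]]'|head -2; python3 -m creep '[[[0,0,0,-0.008],[0,0,0,0],[0,0,0,0]]]'|head -2;python3 -c "
from h import *
go(.4938,.0813,.020,.08)
snap('wrist','w6')"
```

```text
time: 16.45
tcp_pos: [0.4921, 0.0829, 0.1444]
time: 16.7
tcp_pos: [0.4937, 0.0804, 0.1451]
t 16.7 tcp [0.4937 0.0804 0.1451] tilt [-0.0009 -0.0006] turn -0.0006 then shift cm [-0.03  0.09 12.51] open 0.059295488709690446 F 0.0
```

View pics/w6.png

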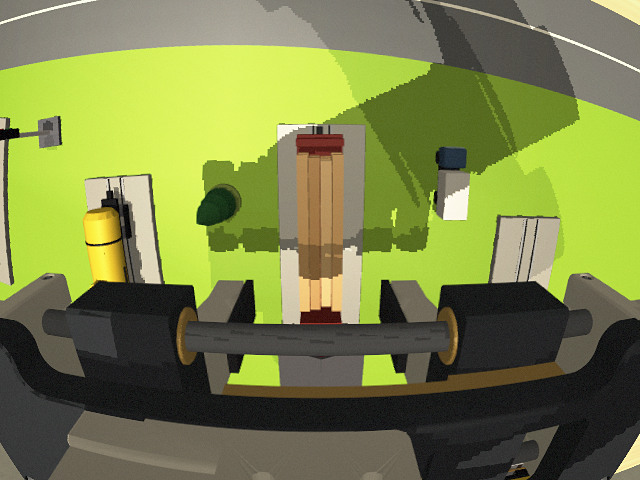

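```bash
python3 -m creep '[[[0,0.1,1.5,0],[0,0,2.5,0],[0,0,2.5,0],[0,0,2.5,0],[0,0,1.8,0],[0,0,1.1,0],[0,0,0.5,0],[0,0,0,0]]]'|head -2; python3 -m creep '[[[0,0,0,0],[0,0,0,0],[0,0,0,0],[0,0,0,0],[0,0,0,0],[0,0,0,0],[0,0,0,0],[0,0,0,0]]]' -1 20 ;  python3 -m creep '[[[0,0,-0.5,0],[0,0,-1,0],[0,0,-1.8,0],[0,0,-2.2,0],[0,0,-2.2,0],[0,0,-2.2,0],[0,0,-1.6,0],[0,0,0,0]]]'; python3 -c "
from h import *
x,y,w=W['timber']
go(x,y,.135,w)"
```

```text
time: 17.42
tcp_pos: [0.4932, 0.081, 0.0204]
time: 18.08
tcp_pos: [0.4941, 0.0823, 0.0222]
tcp_rot: [-0.126, 3.138, 0.0]
wrist_force: [-1.9, -0.4, 5.7]
opening: 0.0332
gripper_force: 20.0
time: 18.75
tcp_pos: [0.4954, 0.0829, 0.1401]
tcp_rot: [-0.126, 3.134, 0.003]
wrist_force: [0.5, 0.4, -1.8]
opening: 0.0332
gripper_force: 20.0
t 18.75 tcp [0.4954 0.0829 0.1401] tilt [0.005  0.0023] turn 0.0054 then shift cm [-7.61 19.44  0.59] open 0.03318897210047449 F 19.995652735233307
```

```bash
python3 -m creep '[[[-0.3,1,0,0.005],[-0.8,2,0,0],[-1.2,3,0,0],[-1.3,3.4,0,0],[-1.3,3.4,0,0],[-1.2,3,0,0],[-0.8,2,0,0],[-0.4,1,0,0]]]'|head -2; python3 -m creep '[[[-0.2,0.5,0,0],[0,0,0,0],[0,0,0,0],[0,0,0,0]]]'|head -2;python3 -c "
from h import *
x,y,w=W['timber']
go(x,y,.022,w)
snap('wrist','w7')"
```

```text
time: 19.42
tcp_pos: [0.5524, 0.2779, 0.1346]
time: 19.75
tcp_pos: [0.5536, 0.279, 0.1364]
t 19.75 tcp [0.5536 0.279  0.1364] tilt [-0.0007 -0.0005] turn -0.0011 then shift cm [-0.35  0.32 11.43] open 0.03369877483172563 F 19.995509684085846
```

View pics/w7.png

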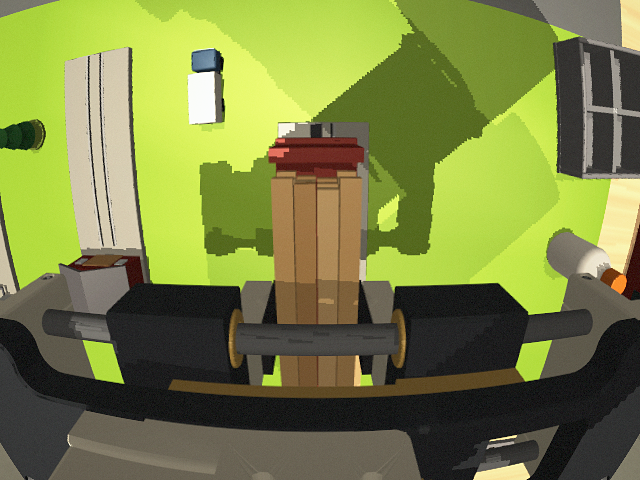

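```bash
python3 -m creep '[[[-0.2,0.15,1.5,0],[-0.15,0.15,2.5,0],[0,0,2.5,0],[0,0,2.2,0],[0,0,1.3,0],[0,0,0.7,0],[0,0,0.4,0],[0,0,0.1,0]]]'|head -2;  python3 -m creep '[[[0,0,0.1,0],[0,0,0.1,0],[0,0,0,0],[0,0,0,0]]]';python3 -m creep '[[[0,0,0.1,0],[0,0,0,0],[0,0,0,0]]]'
```

```text
time: 20.47
tcp_pos: [0.5574, 0.283, 0.0246]
time: 20.8
tcp_pos: [0.5576, 0.2837, 0.0233]
tcp_rot: [-0.117, 3.138, 0.001]
wrist_force: [0.0, -0.2, -1.9]
opening: 0.0333
gripper_force: 20.0
time: 21.05
tcp_pos: [0.5576, 0.2838, 0.0223]
tcp_rot: [-0.118, 3.138, 0.001]
wrist_force: [-1.0, 0.2, 4.6]
opening: 0.0334
gripper_force: 20.0
```

```bash
python3 -m creep '[[[0,0,0.1,0],[0,0,0,0],[0,0,0,0]]]'|grep wrist; python3 -m creep '[[[0,0,0,0],[0,0,0,0],[0,0,0,0],[0,0,0,0],[0,0,0,0],[0,0,0,0]]]' 0.36|tail -2;python3 -m creep '[[[0,0,-1,0],[0,0,-2,0],[0,0,-3,0],[0,0,-3,0],[0,0,-2.5,0],[0,0,-1,0],[0,0,0,0]]]'|head -2; python3 -c "
from h import *
go(.4858,-.2915,.15,-.112)
snap('wrist','w8')"
```

```text
wrist_force: [-4.6, -0.9, 13.0]
opening: 0.0589
gripper_force: 0.0
time: 22.38
tcp_pos: [0.5588, 0.2845, 0.1497]
t 22.3833 tcp [0.5588 0.2845 0.1497] tilt [0.0048 0.0038] turn 0.1871 then shift cm [  0.82 -58.05  -0.23] open 0.059481288134412676 F 0.0
```

View pics/w8.png

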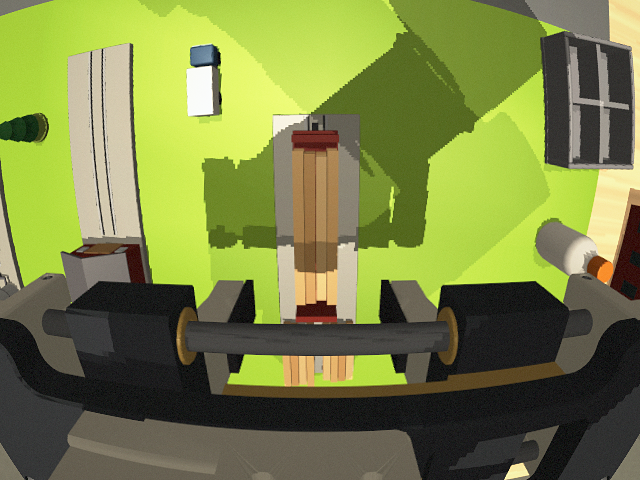

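The plank wagon stands on the timber track, centred and in line. Back to the box wagon.

```bash
python3 -m creep '[[[0,0,0,0.093],[0,0,0,0.094],[0,-2,0,0],[0,-3.5,0,0],[0.1,-4,0,0],[0.1,-4,0,0],[0.1,-4,0,0],[0.1,-4,0,0]]]'|head -2; python3 -m creep '[[[0.1,-4,0,0],[0.1,-4,0,0],[0.1,-4,0,0],[0,-4,0,0],[0,-4,0,0],[0,-4,0,0],[0,-3.5,0,0],[0,-3.2,0,0]]]'|head -2;python3 -m creep '[[[0,-2.5,0,0],[0,-1.5,0,0],[0,-0.8,0,0],[0,0,0,0],[0,0,0,0]]]'|head -2; python3 -c "
from h import *
go(.4858,-.2915,.022,-.112)
snap('wrist','w9')"
```

```text
time: 23.1
tcp_pos: [0.5277, 0.0679, 0.1445]
time: 23.77
tcp_pos: [0.49, -0.2367, 0.1445]
time: 24.18
tcp_pos: [0.4859, -0.282, 0.1448]
t 24.1833 tcp [ 0.4859 -0.282   0.1448] tilt [-0.0013  0.0005] turn -0.0008 then shift cm [-0.12 -0.95 12.28] open 0.059701237627319145 F 0.0
```

View pics/w9.png

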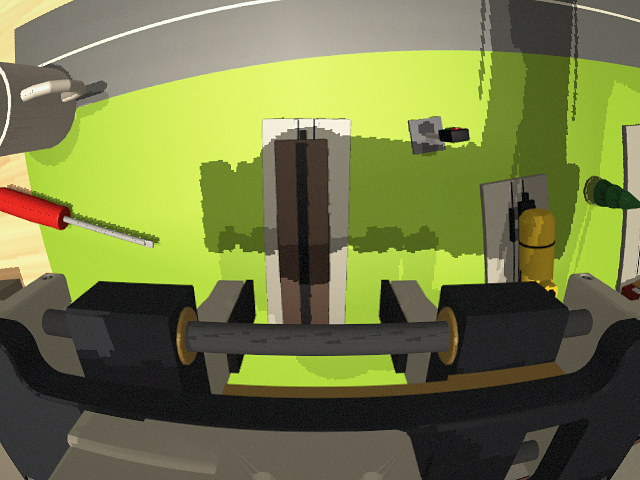

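The box wagon is at u≈302, 15 px left of the finger centre, which agrees with the −0.95 cm shift.

```bash
python3 -m creep '[[[-0.1,-0.5,1.5,0],[0,-0.45,2.5,0],[0,0,2.5,0],[0,0,2.4,0],[0,0,1.7,0],[0,0,1.1,0],[0,0,0.5,0],[0,0,0,0]]]'|head -2; python3 -m creep '[[[0,0,0,0],[0,0,0,0],[0,0,0,0],[0,0,0,0],[0,0,0,0],[0,0,0,0],[0,0,0,0],[0,0,0,0]]]' -1 20 ;  python3 -m creep '[[[0,0,-0.5,0],[0,0,-1,0],[0,0,-1.8,0],[0,0,-2.2,0],[0,0,-2.2,0],[0,0,-2.2,0],[0,0,-1.6,0],[0,0,0,0]]]'; python3 -c "
from h import *
x,y,w=W['shed']
go(x,y,.135,w)"
```

```text
time: 24.9
tcp_pos: [0.4863, -0.291, 0.0228]
time: 25.57
tcp_pos: [0.4869, -0.2919, 0.0243]
tcp_rot: [0.176, 3.136, -0.0]
wrist_force: [-1.3, 1.7, 6.8]
opening: 0.0343
gripper_force: 20.0
time: 26.23
tcp_pos: [0.4883, -0.2926, 0.1431]
tcp_rot: [0.175, 3.131, -0.003]
wrist_force: [0.8, -0.4, -1.8]
opening: 0.0342
gripper_force: 20.0
t 26.2333 tcp [ 0.4883 -0.2926  0.1431] tilt [ 0.0059 -0.0021] turn -0.1841 then shift cm [-3.75 37.35  0.78] open 0.034180108588301145 F 19.976106584072113
```

```bash
python3 -m creep '[[[0,0,0,-0.046],[0,0,0,-0.046],[0,0,0,-0.046],[-0.1,1,0,-0.046],[-0.2,2,0,0],[-0.3,3,0,0],[-0.35,3.5,0,0],[-0.35,3.5,0,0]]]'|head -2; python3 -m creep '[[[-0.35,3.5,0,0],[-0.35,3.5,0,0],[-0.35,3.5,0,0],[-0.35,3.5,0,0],[-0.35,3.5,0,0],[-0.3,3,0,0],[-0.2,2,0,0],[-0.1,1,0,0]]]'|head -2; python3 -m creep '[[[0,0.8,0,0],[0,0,0,0],[0,0,0,0],[0,0,0,0]]]'|head -2;python3 -c "
from h import *
x,y,w=W['shed']
go(x,y,.024,w)"
```

```text
time: 26.9
tcp_pos: [0.4898, -0.1602, 0.1382]
time: 27.57
tcp_pos: [0.4969, 0.0772, 0.1385]
time: 27.9
tcp_pos: [0.4963, 0.0819, 0.1384]
t 27.9 tcp [0.4963 0.0819 0.1384] tilt [-0.0005 -0.0003] turn -0.0015 then shift cm [-0.25  0.06 11.44] open 0.033843087902705016 F 19.975832104682922
```

```bash
python3 -m creep '[[[-0.2,0.05,1.5,0],[-0.1,0,2.5,0],[0,0,2.5,0],[0,0,2.2,0],[0,0,1.3,0],[0,0,0.7,0],[0,0,0.4,0],[0,0,0.1,0]]]'|head -2;  python3 -m creep '[[[0,0,0.1,0],[0,0,0.1,0],[0,0,0,0],[0,0,0,0]]]';python3 -m creep '[[[0,0,0.1,0],[0,0,0,0],[0,0,0,0]]]'
```

```text
time: 28.57
tcp_pos: [0.4996, 0.083, 0.0263]
time: 28.9
tcp_pos: [0.4999, 0.0838, 0.0252]
tcp_rot: [-0.113, 3.139, 0.001]
wrist_force: [0.2, 0.1, -0.7]
opening: 0.034
gripper_force: 20.0
time: 29.15
tcp_pos: [0.4999, 0.0839, 0.0243]
tcp_rot: [-0.113, 3.139, 0.001]
wrist_force: [-1.2, 0.2, 5.1]
opening: 0.0343
gripper_force: 20.0
```

```bash
python3 -m creep '[[[0,0,0.05,0],[0,0,0,0],[0,0,0,0]]]'|grep wrist; python3 -m creep '[[[0,0,0,0],[0,0,0,0],[0,0,0,0],[0,0,0,0],[0,0,0,0],[0,0,0,0]]]' 0.36|tail -2;python3 -m creep '[[[0,0,-1,0],[0,0,-2,0],[0,0,-3,0],[0,0,-3,0],[0,0,-3,0],[0,0,-3,0],[0,0,-3,0],[0,-2,-1,0]]]'|head -2;python3 -m creep '[[[0,-4,0,0],[0,-4,0,0],[0,-4,0,0],[0,-4,0,0],[0,-4,0,0],[0,-4,0,0],[0,-4,0,0],[0,-4,0,0]]]'|head -2;python3 -m creep '[[[2,-3,0,0],[2,-3,0,0],[2,-3,0,0],[2,-3,0,0],[2,-3,0,0],[0,-2,0,0],[0,0,0,0],[0,0,0,0]]]'|head -2
python3 - <<'E'
from h import *
d=snap('top','top9'); snap('side','side9'); c=cloud(d).reshape(-1,3)
for k,(x,y,t) in W.items():
    ex=np.array([np.cos(t),np.sin(t)]); ey=np.array([-ex[1],ex[0]]); q=c[:,:2]-(x,y); X,Y,Z=q@ex,q@ey,c[:,2]
    w=(abs(Y)<.045)&(abs(X)<.088)&(Z>.035)
    if w.sum()>30: print(k,np.percentile(X[w],[1,99]).round(4),np.percentile(Y[w],[1,99]).round(4),np.percentile(Z[w],[50,99]).round(4),cv2.minAreaRect((np.c_[X,Y][w]*1000).astype('f4'))[2])
im=np.vstack([cv2.imread('pics/top9.png')[90:330],cv2.imread('pics/side9.png')[130:470]]); cv2.imwrite('pics/f.png',im)
E
```

```text
wrist_force: [-4.1, 0.0, 11.5]
opening: 0.0586
gripper_force: 0.0
time: 30.57
tcp_pos: [0.5031, 0.0655, 0.2188]
time: 31.23
tcp_pos: [0.5235, -0.2576, 0.214]
time: 31.9
tcp_pos: [0.4356, -0.4332, 0.2133]
timber [-0.0698  0.0698] [-0.0168  0.0155] [0.0514 0.0568] 0.15348900854587555
shed [-0.0698  0.069 ] [-0.0181  0.0171] [0.0592 0.0625] 0.5440075397491455
tanks [-0.063   0.0621] [-0.0159  0.0158] [0.0525 0.0668] 87.9734115600586
```

View pics/f.png

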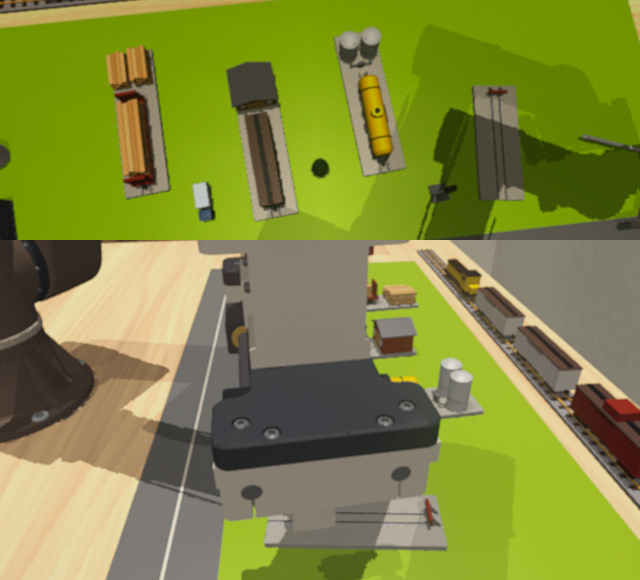

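All three wagons are on their own tracks. They are centred within about 1 mm of my target points, at the right heights, and nothing else has moved.

```bash
python3 -c "
from rig import r
print(r.sign_off())"
```

```text
the job is handed in; nothing more can be done
None
```

I handed in the job after about 32 s of robot time: the box, tank and plank wagons stand upright on the shed, storage-tank and timber tracks. In the final top view each was centred within about 1 mm of its measured track middle (good to about 2 mm), the box wagon was parked on the spare track on the way, and the lorry, tree and signal looked undisturbed; the hand-in returned no verdict.

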